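# Close the propagator and hold its lamp mast up

### The arm

A 6-joint arm with a two-finger parallel gripper is mounted at the origin on the work surface. World frame = base frame: x ahead of the robot, y to its left, z up, the work surface at z = 0. Lengths are in m, angles in rad, forces in N, time in s.
With the tool pointing down it reaches from about 0.425 to 0.95 m from the base axis. Payload 3.5 kg.
Tool frame: the origin (TCP) lies midway between the tips of the shut fingers; the grasp point (between the pads) lies 19 mm behind it; z points along the fingers, x is the direction in which the jaws open and shut, and the axes are right-handed (so a half turn about z gives the same grasp; the last joint's range is limited). The gripper opens to 85 mm and grips with 20 to 120 N. Pads are 22 mm wide; open, the fingers measure 114 mm over their backs; the gripper's body (76 mm by 85 mm) begins 54 mm behind the grasp point. The pads swing forward as they close: fully open they stand 13 mm farther back than shut.
Start: joints at [1.013, 0.286, 1.577, -0, 1.279, -0.15], TCP at [0.268, 0.62, 0.231] pointing down, gripper open.
Joint ranges: [-2.77, 2.77], [-0.9, 2.22], [0.21, 2.48], [-1.53, 4.67], [0.24, 2.81], [-2.84, 2.84]. Speed limits (rad/s): [2.79, 2.79, 3.14, 3.14, 3.14, 3.14].

### API

Orientations are given as a unit quaternion [x, y, z, w].
In Python, from plant import readout, optics, ctrl gives the robot as it stands. The module is installed in compiled form; this text tells all that it offers.
- The arm moves only by the shell command python3 -m crank 'ROWS' [OPENING] [FORCE]. ROWS is text: rows parted by semicolons, each of 6 numbers parted by spaces: the shift along the tool's x, y, z in mm, then the turn, a rotation vector about the tool's x, y, z in rad. In form: dx dy dz ax ay az; .... A call has 1 to 5 rows; each row shifts and turns the commanded pose from where the row before left it, along the tool's axes as they then stand; what a row does not reach is not made up. A row lasts 1/8 s, in which the tool goes at most 62.5 mm and 10.7 degrees, less where a joint would pass 70% of its speed; a pose out of reach is approached as far as the arm can. A call is refused whole if a number of a shift passes 62.5 or a number of a turn 0.188, either way. A call with a gripper value outside its range is refused whole. OPENING is the opening, from -1 (shut) to 1 (fully open), set as the call begins (- or left out, the last holds). The fingers move at their own pace and stop on an object; FORCE is the grip in N (left out, the last holds). Time passes only in rows, so rows that do not move let the fingers close. It gives the time, the measured TCP pose, the force and the opening at its end, in the units of the state.
- readout.get_state(): the state, without advancing time (a new reading comes with each control period).
- optics.read_camera(name): name is "side" or "top"; returns the picture (400x640x3 uint8, red, green, blue); there is no depth.
- optics.calibration(name): a dict with "mtx" (3x3 intrinsics, pixels), "rvec" (rotation vector, rad) and "tvec" (3), from world to camera coordinates, as OpenCV has them. Camera axes: x right, y down, z forward; pixel columns grow to the right and rows downward; lengths in m; the calibration is good to about 2 mm. A picture is of the moment at which its call begins. calibration takes no time and is no camera call.
- ctrl.sign_off(): hands the job in, once; it reports no verdict.
Trained networks look in the newest picture that a camera, given by its name, has taken for a name from the list of things; names that differ only in an ending like _2 or _b are one class to them, and where a whole thing is asked for, a point or a joint stands for the part that bears it (a point fixed in the world has none). Each returns a list of dicts, best first, with "p" (0 to 1); they miss things now and then, are a little off and sometimes report something else, mostly with a low value. They report only what shows in the picture. A call takes as long as a camera call.
- optics.recognise(camera, thing): "xy" ([column, row] as shares, 0 to 1, of the picture: columns of its width, rows of its height, amid what is visible of it).
The state is a dict: "time": time; "qpos": joint angles; "dq": joint speeds; "joint_efforts": joint torques, N m; "eef_pos": TCP position; "tcp_rot": TCP orientation; "contact_force": force on the tool from outside, world axes, zero at the start; "wrist_torque": the same for the moment, N m; "opening": opening from 0.0 (shut) to 1.0 (fully open).
Only numpy, scipy, OpenCV 4.12 (cv2) and the standard library are available. Lean on these libraries where they do the work, as an engineer would, in place of code of your own. Each camera call takes 0.05 s, during which the arm holds its last target.

### The job

The propagator is loaded: first press its open lid fully shut. Then squeeze the release button in the grip of its grow lamp, keep it squeezed, and pull the telescoping mast straight up past its first stop to the second, where both of its tubes are fully out. Finish while still holding the lamp up there by its grip with the button squeezed, so that I can tighten the collar; leave the watering can, the pot and the weeder alone.

Things in the scene. Friction and masses are not known exactly. Their poses are not given: they have to be found in the camera images.
- propagator: grey plastic seedling propagator with a loaded tray inside: open trough 200 (x) by 310 (y) by 136 mm high, fixed on the table; place and yaw (to 0.3 rad) vary. Origin: centre of its underside, z up. Lid hinged on its +x long rim. The lamp mast stands outside its -y end, axis at x 0, y -185 mm; the black collar around it is 36 mm across and ends 143 mm above the origin
- lid (a joint): opening angle of the lid in rad: 0 = fully shut, lying on the rim; starts at 0.5 to 1.0, open end up. The hinge is stiff (about 0.45 N m), so the lid stays where it is left; a push of about 2 N at the free edge closes it. The hinge line is parallel to the propagator's y axis
- lid_hinge (a point): middle of the lid's hinge line, at propagator x +100, y 0, z 136 mm; the lid's underside lies in the plane through it
- lid_rail (a point): middle of the upper face of the lid's free long rail. The lid is a white frame 200 by 310 mm, 12 mm thick, with a clear pane; this rail is 30 mm wide, and the point lies 185 mm from the hinge along the lid and 12 mm above the lid's underside. Turns with the lid
- lamp_grip (a point): centre of the lamp's grey grip block, on the mast's axis, 200 mm above the propagator's underside when stowed, 330 mm fully out. Block 70 (x) by 26 (y) by 34 mm high, axes as the propagator's; taken from above, fingers closing along y over the button. White lamp bars, 80 long, 32 wide, 14 mm high, run on from its +x and -x ends. The mast below is at most 24 mm thick
- release (a joint): travel of the black release button in m: 0 = out, 0.006 = fully in (towards the propagator's +y). 44 mm long (x), 22 mm high, in the middle of the grip block's -y face, 10 mm proud when out, 4 mm when in (36 and 30 mm over block and button). Spring 3 N out, 7 N in. Unless it is in, the catch keeps the stowed lamp from rising
- lamp (a joint): how far the thin upper tube with the lamp is out of the thick tube, in m: 0 = in, 0.065 = fully out, end stop. This tube comes out first; when it is out that is the first stop. Pull about 4 N; it slides down by itself if let go
- mast (a joint): how far the thick lower tube is out of the collar, in m: 0 = in, 0.065 = fully out, end stop. It comes up after the upper one; with both out the mast is at its second stop. Pull about 7 N; it slides down by itself if let go
- can_center (a point): orange plastic watering can, body 148 mm across and 140 mm high, handle to 193 mm, spout about 170 mm out along its +x; this point 70 mm up on the axis of the body. A bystander
- pot_center (a point): glazed blue pot, 132 mm across and 120 mm high; point at half height. A bystander
- weeder_center (a point): steel hand weeder with wooden handle, 330 mm long along x, lying on the mat; point half-way along. A bystander

How it is judged:
On the way, in this order (a step that is already met when the one before it is completed fails the run):
1. the lid is shut while the lamp is still stowed (value of joint lid below 0.04 rad and value of joint each of lamp, mast below 0.01 m), for 0.2 s.
2. the release button is squeezed in by the fingers (value of joint lid below 0.04 rad and value of joint release above 0.0045 m and contact force between the fingers and release above 2 N), for 0.1 s.
3. the mast is pulled past its first stop, button squeezed (value of joint lamp above 0.058 m and value of joint mast above 0.008 m and value of joint release above 0.004 m), for 0.1 s.
At the end, for the whole second after the job is handed in: The lid is shut (within 0.04 rad) and both mast tubes are out to within 5 mm of their end stops (each 60 mm or more of 65), the lamp still and held in the fingers by its grip (more than 3 N) with the release button squeezed (4 mm or more, the fingers on it); the fingers alone hold it up (value of joint lid below 0.04 rad and value of joint each of lamp, mast above 0.06 m and value of joint release above 0.004 m and contact force between the fingers and lamp above 3 N and contact force between the fingers and release above 2 N and velocity of joint lamp between -0.02 and 0.02 m/s and velocity of joint mast between -0.02 and 0.02 m/s); the arm keeps its last pose, push and grip.
It fails at once if the watering can is pushed about or tipped (distance of can_center from where it was at the start of the episode above 0.025 m or angle between can_center's own z axis and vertical above 0.35 rad).
It fails at once if the blue pot is pushed about or tipped (distance of pot_center from where it was at the start of the episode above 0.025 m or angle between pot_center's own z axis and vertical above 0.35 rad).
It fails at once if the weeder is pushed about or tipped (distance of weeder_center from where it was at the start of the episode above 0.025 m or angle between weeder_center's own z axis and vertical above 0.35 rad).
It also fails if it takes over 45 s, if anything falls off the work surface, if the arm or the gripper's body presses on something with over 40 N, if the wrist force passes 120 N, or if a joint passes its speed limit or range.

## Working session

There is one attempt and no reset: what is moved stays moved. The work goes in short steps, Python scripts to look and compute and a shell command to move; the robot and the scene stay as the last step left them, time stands still between calls to the robot, and variables do not carry over. Pictures are saved under pics/ and viewed, and the job is handed in when it is done.

```bash
mkdir -p pics; python3 - <<'E'
from plant import readout, optics
import cv2
s=readout.get_state();print(s)
for c in("side","top"):
    im=optics.read_camera(c);cv2.imwrite(f"pics/{c}0.png",im[:,:,::-1])
    k=optics.calibration(c);print(c,k)
    for t in("propagator","lid_hinge","lid_rail","lamp_grip","release","can_center","pot_center","weeder_center"):
        r=optics.recognise(c,t);print(t,[(round(d['p'],2),round(d['xy'][0]*640),round(d['xy'][1]*400)) for d in r[:3]])
E
```

```text
{'time': 0.0, 'qpos': array([ 1.01303806e+00,  2.87171553e-01,  1.57818278e+00, -1.35416680e-05,
        1.27860380e+00, -1.50028479e-01]), 'dq': array([ 1.54586140e-03, -1.10246669e-03,  1.46070267e-03, -1.96477676e-05,
        3.31124396e-04,  1.54633419e-03]), 'joint_efforts': array([ 1.47620362e-04, -4.05985951e+01, -2.92621887e+01, -1.18879220e-04,
        5.95646459e-03, -2.82395440e-07]), 'eef_pos': array([0.26729493, 0.61910151, 0.22994013]), 'tcp_rot': array([ 8.35619738e-01,  5.49307067e-01, -1.07161450e-03,  5.00553623e-04]), 'contact_force': array([0.82501747, 0.01601208, 0.65117316]), 'wrist_torque': array([ 0.00483591,  0.05035743, -0.03728807]), 'opening': 1.002041871915775}
side {'mtx': array([[447.7078412 ,   0.        , 324.07475519],
       [  0.        , 447.7078412 , 199.5099232 ],
       [  0.        ,   0.        ,   1.        ]]), 'rvec': array([ 2.34344996, -0.5078758 ,  0.22387156]), 'tvec': array([-0.47167937,  0.2385129 ,  1.42156141])}
propagator [(0.66, 350, 208), (0.33, 370, 225)]
lid_hinge [(0.86, 361, 176)]
lid_rail [(0.79, 361, 177)]
lamp_grip [(0.69, 375, 221)]
release [(0.58, 374, 227)]
can_center [(0.73, 305, 122)]
pot_center [(0.7, 428, 288)]
weeder_center [(0.57, 315, 344)]
top {'mtx': array([[437.34615587,   0.        , 318.17409442],
       [  0.        , 437.34615587, 201.33923727],
       [  0.        ,   0.        ,   1.        ]]), 'rvec': array([ 2.16471169, -2.05919581,  0.21055462]), 'tvec': array([-0.0138919 ,  0.54370872,  1.38392002])}
propagator [(0.86, 339, 183), (0.72, 397, 182)]
lid_hinge [(0.67, 334, 169)]
lid_rail [(0.58, 335, 167)]
lamp_grip [(0.85, 394, 187), (0.52, 340, 184)]
release []
can_center [(0.56, 193, 170)]
pot_center [(0.59, 456, 169)]
weeder_center [(0.69, 444, 283)]
```

View pics/side0.png

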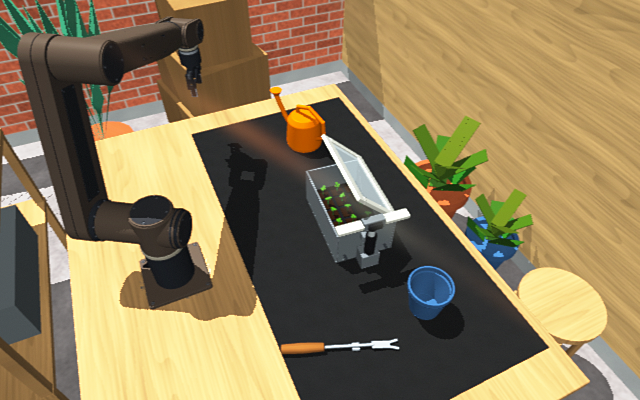

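View pics/top0.png

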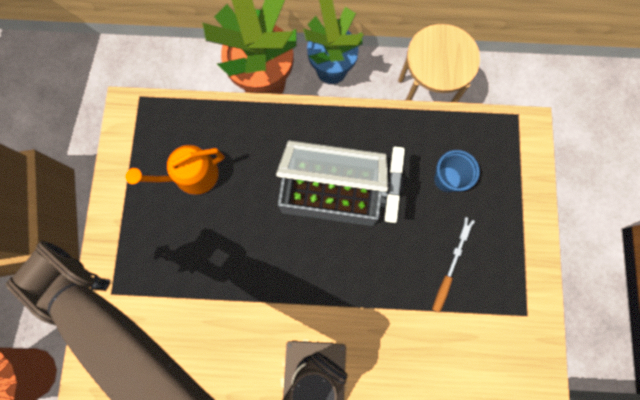

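```bash
python3 - <<'E'
import cv2
a=cv2.imread("pics/top0.png")[135:230,265:415];cv2.imwrite("pics/tz.png",cv2.resize(a,None,fx=5,fy=5,interpolation=2))
a=cv2.imread("pics/side0.png")[130:275,295:420];cv2.imwrite("pics/sz.png",cv2.resize(a,None,fx=4,fy=4,interpolation=2))
E
```

```text
(no output)
```

View pics/tz.png

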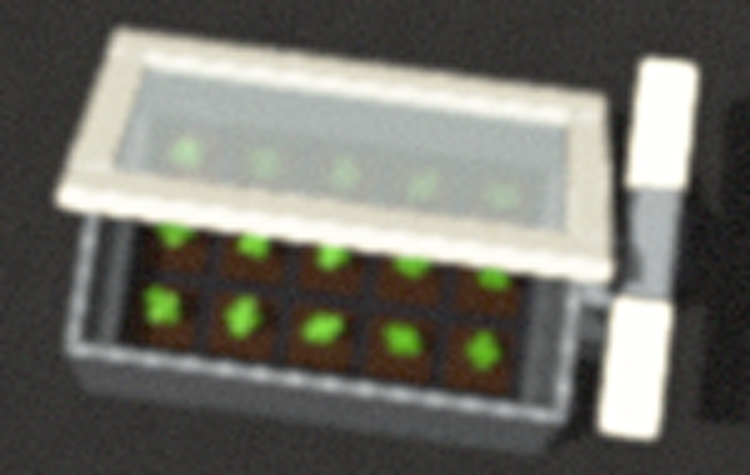

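View pics/sz.png

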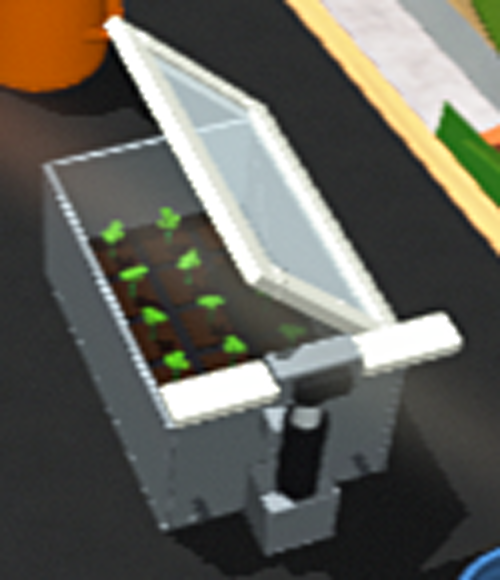

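```bash
cat > h.py <<'E'
import numpy as np,cv2
from plant import optics
from scipy.optimize import least_squares
def proj(c,P):
    k=optics.calibration(c);return cv2.projectPoints(np.array(P,float).reshape(-1,1,3),k['rvec'],k['tvec'],k['mtx'],None)[0][:,0]
def lid(th,l,y,h):  # propagator frame
    return [0.1-l*np.cos(th)+h*np.sin(th),y,0.136+l*np.sin(th)+h*np.cos(th)]
def w(p,P):
    x,y,a=p[:3];P=np.array(P,float).reshape(-1,3);c,s=np.cos(a),np.sin(a)
    return np.c_[x+c*P[:,0]-s*P[:,1],y+s*P[:,0]+c*P[:,1],P[:,2]]
E
cat > fit.py <<'E'
from h import *
T=[((70,350),(-.1,.155,.136)),((565,415),(-.1,-.155,.136)),((629,436),(-.115,-.185,.207)),((669,60),(.115,-.185,.207)),((62,190),(.2,.155,.006)),((612,268),(.2,-.155,.006))]
S=[((45,165),(-.1,.155,.136)),((165,530),(-.1,-.155,0)),((48,280),(-.1,.155,0)),((108,20),(.2,.155,.012)),((262,270),(.2,-.155,.012))]
def res(p,full=False):
    r=[]
    for c,L,sc,o in(("top",T,5,(265,135)),("side",S,4,(295,130))):
        for i,(u,P) in enumerate(L):
            if abs(P[0]-.2)<1e-9: P=lid(p[3],*P)
            q=proj(c,w(p,P))[0]; m=(np.array(u)+.5)/sc-.5+o
            r.append(q-m)
    r=np.array(r); return r if full else r.ravel()
f=least_squares(res,[.6,0,0,.8],loss='soft_l1')
print(f.x);print(res(f.x,True).round(1))
p=f.x;np.save('p.npy',p)
print('axis',w(p,[0,-.185,.2]),'rail',w(p,lid(p[3],.185,0,.012)))
E
python3 fit.py
```

```text
[ 0.59605349 -0.02669988 -0.09135596  0.77680568]
[[-0.8 -0. ]
 [-0.3  0.9]
 [-0.2 -0.8]
 [ 0.  -0.2]
 [-0.3  0.6]
 [-0.3  0.2]
 [-0.   0.9]
 [-0.1  1.9]
 [-0.3 -1. ]
 [ 2.7 -0.4]
 [ 1.   2.3]]
axis [[ 0.57917613 -0.21092842  0.2       ]] rail [[ 0.5726297  -0.024554    0.27424379]]
```

```bash
python3 -m crank '0 0 -50 0 0 -0.159; 0 0 -50 0 0 -0.159; 0 0 0 0 0 0' -1 40; python3 -m crank '-47 28 0 0 0 0; -47 28 0 0 0 0; -47 28 0 0 0 0; -47 28 0 0 0 0; -47 28 0 0 0 0'
```

```text
time: 1.27
eef_pos: [0.2687, 0.6215, 0.3387]
tcp_rot: [0.738, 0.675, 0.006, -0.002]
contact_force: [-1.3, -0.3, 0.4]
opening: 0.376
time: 1.9
eef_pos: [0.3862, 0.3712, 0.3301]
tcp_rot: [0.738, 0.674, -0.001, -0.0]
contact_force: [0.7, 0.1, -0.1]
opening: -0.001
```

```bash
cat > st.py <<'E'
from h import *
from plant import readout
from scipy.spatial.transform import Rotation as R
import sys
p=np.load('p.npy')
s=readout.get_state();q=s['eef_pos'];r=R.from_quat(s['tcp_rot']).as_matrix()
print('t',round(s['time'],2),'eef',q.round(4),'F',s['contact_force'].round(1),'open',round(s['opening'],3),'z',r[:,2].round(3))
c,n=np.cos(p[2]),np.sin(p[2]);d=q-[p[0],p[1],0]
print('prop frame',np.round([c*d[0]+n*d[1],-n*d[0]+c*d[1],d[2]],4),'tool yaw err',np.arctan2(r[1,0],r[0,0])-np.pi/2-p[2],'q',s['qpos'].round(2))
E
python3 -m crank '-50 30 0 0 0 0; -50 30 0 0 0 0; -50 30 0 0 0 0; -50 30 0 0 0 0; -50 30 0 0 0 0'; python3 -m crank '-50 30 0 0 0 0;-40 10 0 0 0 0; 0 0 0 0 0 0'; python3 st.py;  python3 - <<'E'
from h import *
p=np.load('p.npy')
for th in np.linspace(p[3],0,9):print(round(th,2),np.round(lid(th,.185,0,.012),3))
E
```

```text
time: 2.52
eef_pos: [0.5131, 0.1088, 0.3302]
tcp_rot: [0.738, 0.674, -0.0, -0.0]
contact_force: [0.6, 0.5, 0.6]
opening: -0.001
time: 2.9
eef_pos: [0.5447, 0.0149, 0.3297]
tcp_rot: [0.74, 0.673, -0.001, -0.001]
contact_force: [-0.0, 0.5, -0.5]
opening: 0.001
t 2.9 eef [0.5447 0.0149 0.3297] F [-0.   0.5 -0.5] open 0.001 z [-0.003  0.    -1.   ]
prop frame [-0.0549  0.0368  0.3297] tool yaw err -0.003605916452782368 q [-0.16 -0.06  1.78 -0.    1.43 -1.63]
0.78 [-0.024  0.     0.274]
0.68 [-0.036  0.     0.262]
0.58 [-0.048  0.     0.248]
0.49 [-0.058  0.     0.233]
0.39 [-0.067  0.     0.217]
0.29 [-0.074  0.     0.201]
0.19 [-0.079  0.     0.183]
0.1 [-0.083  0.     0.166]
0.0 [-0.085  0.     0.148]
```

```bash
python3 -m crank '0 29 22 0 0 0; 0 0 22 0 0 0; 0 0 0 0 0 0'; python3 -m crank '0 -6 12 0 0 0; 0 -12 12 0 0 0; 0 -12 14 0 0 0; 0 -10 15 0 0 0; 0 -9 16 0 0 0'; python3 st.py; python3 - <<'E'
from plant import optics
import cv2
a=optics.read_camera("side")[100:275,240:440];cv2.imwrite("pics/s1.png",cv2.resize(a[:,:,::-1],None,fx=3,fy=3))
E
```

```text
time: 3.28
eef_pos: [0.5722, 0.016, 0.2843]
tcp_rot: [0.738, 0.675, -0.002, -0.002]
contact_force: [0.2, 0.4, 0.1]
opening: 0.0
time: 3.9
eef_pos: [0.5249, 0.0195, 0.219]
tcp_rot: [0.738, 0.675, 0.001, 0.001]
contact_force: [0.7, -0.4, 1.4]
opening: 0.004
t 3.9 eef [0.5249 0.0195 0.219 ] F [ 0.7 -0.4  1.4] open 0.004 z [ 0.004 -0.    -1.   ]
prop frame [-0.075   0.0395  0.219 ] tool yaw err 0.0018438926273836448 q [-0.16 -0.04  1.96  0.    1.22 -1.64]
```

View pics/s1.png

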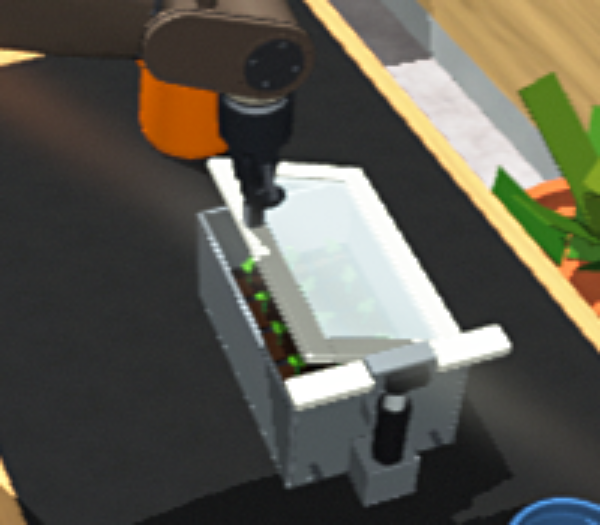

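The lid is following the fingertips, which rest on the rail (crop pixel ~255,225). I'll continue down the arc.

```bash
python3 -m crank '0 -3 17 0 0 0; 0 -3 18 0 0 0; 0 -2 18 0 0 0; 0 0 17 0 0 0; 0 0 5 0 0 0'; python3 st.py
```

```text
time: 4.58
eef_pos: [0.5165, 0.02, 0.1514]
tcp_rot: [0.738, 0.675, -0.003, -0.003]
contact_force: [-28.7, 3.4, 58.0]
opening: -0.004
t 4.58 eef [0.5165 0.02   0.1514] F [-28.7   3.4  58. ] open -0.004 z [-0.008  0.    -1.   ]
prop frame [-0.0835  0.0392  0.1514] tool yaw err 0.0026750443083208147 q [-0.16  0.02  2.03 -0.    1.1  -1.64]
```

```bash
python3 -m crank '0 0 -5 0 0 0; 0 0 -20 0 0 0; 0 0 -55 0 0 0; 0 0 -60 0 0 0; -50 0 0 0 0 0' 1 40; python3 -m crank '-10 0 0 0 0 0;0 0 0 0 0 0'; python3 st.py;  python3 - <<'E'
from plant import optics
import cv2
for c in("side","top"):
    im=optics.read_camera(c);cv2.imwrite(f"pics/{c}2.png",im[:,:,::-1])
a=cv2.imread("pics/top2.png")[135:230,265:415];a=cv2.resize(a,None,fx=4,fy=4,interpolation=2)
b=cv2.imread("pics/side2.png")[150:275,300:420];b=cv2.resize(b,None,fx=4,fy=4,interpolation=2)
cv2.imwrite("pics/t2.png",a);cv2.imwrite("pics/s2.png",b)
E
```

```text
time: 5.2
eef_pos: [0.5157, -0.0293, 0.2893]
tcp_rot: [0.736, 0.676, 0.004, 0.005]
contact_force: [0.4, -0.3, -1.1]
opening: 0.996
time: 5.45
eef_pos: [0.5112, -0.0402, 0.2817]
tcp_rot: [0.739, 0.674, -0.0, -0.001]
contact_force: [0.2, 0.1, 0.1]
opening: 1.0
t 5.45 eef [ 0.5112 -0.0402  0.2817] F [0.2 0.1 0.1] open 1.0 z [-0.002  0.001 -1.   ]
prop frame [-0.0833 -0.0212  0.2817] tool yaw err -0.00015517250646608638 q [-0.28 -0.11  1.91  0.    1.35 -1.76]
```

View pics/t2.png

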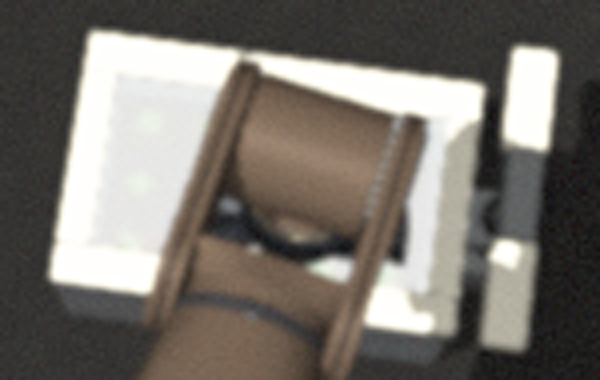

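View pics/s2.png

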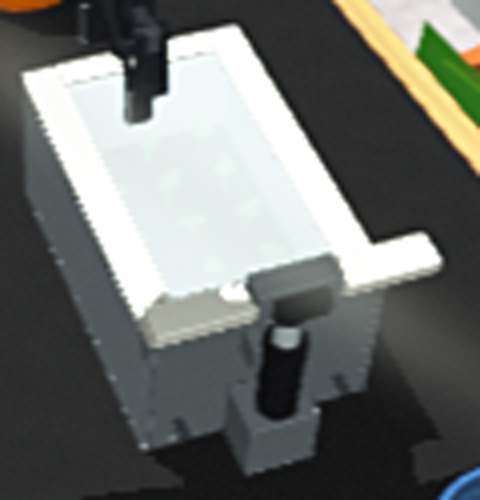

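```bash
cat > fit2.py <<'E'
from h import *
T=[((50,280),(-.1,.155,.148)),((90,30),(.1,.155,.148)),((484,83),(.1,-.155,.148)),((455,333),(-.1,-.155,.148))]
L=[((505,348),(-.115,-.185,.207)),((533,47),(.115,-.185,.207))]
S=[((22,72),(-.1,.155,.148)),((237,25),(.1,.155,.148)),((140,448),(-.1,-.155,0))]
def res(p,full=False):
    r=[]
    for c,l,o in(("top",T+L,(265,135)),("side",S,(300,150))):
        for u,P in l: r.append(proj(c,w(p,P))[0]-((np.array(u)+.5)/4-.5+o))
    r=np.array(r);return r if full else r.ravel()
f=least_squares(res,[.6,0,0],loss='soft_l1');print(f.x,res(f.x,True).round(1).tolist())
np.save('p2.npy',f.x);p=f.x
print('axis',w(p,[0,-.185,.2]),'grasp ctr',w(p,[0,-.187,.2]))
print('block top corners in tz px',((proj('top',w(p,[[.035,-.172,.217],[-.035,-.172,.217],[.035,-.198,.217],[-.035,-.198,.217]]))-[265,135]+.5)*4-.5).round())
print('side',((proj('side',w(p,[[.035,-.172,.217],[-.035,-.172,.217],[.035,-.198,.217],[-.035,-.198,.217],[-.022,-.208,.211],[.022,-.208,.211],[.022,-.208,.189],[-.022,-.208,.189],[.115,-.201,.207]]))-[300,150]+.5)*4-.5).round())
E
python3 fit2.py
```

```text
[ 0.59546563 -0.0256358  -0.09037307] [[0.0, -0.6], [0.1, 0.5], [-1.0, 0.4], [-0.9, 0.1], [-1.0, -0.5], [0.2, 0.1], [0.4, 1.5], [-0.1, 1.1], [0.9, 2.3]]
axis [[ 0.57876936 -0.20988084  0.2       ]] grasp ctr [[ 0.57858886 -0.21187268  0.2       ]]
block top corners in tz px [[507. 143.]
 [497. 234.]
 [542. 148.]
 [533. 239.]]
side [[333. 255.]
 [246. 279.]
 [348. 281.]
 [260. 304.]
 [281. 315.]
 [337. 300.]
 [333. 320.]
 [278. 335.]
 [446. 266.]]
```

```bash
cp p2.npy p.npy; python3 -m crank '-48 24 -5 0 0 0; -48 24 -5 0 0 0; -48 24 0 0 0 0; -20 11 0 0 0 0; 0 0 0 0 0 0'; python3 -m crank '0 0 0 0 0 0'; python3 st.py
```

```text
time: 6.18
eef_pos: [0.5798, -0.2109, 0.2918]
tcp_rot: [0.738, 0.674, -0.0, -0.001]
contact_force: [0.5, 0.7, -0.7]
opening: 1.001
time: 6.3
eef_pos: [0.5794, -0.2092, 0.2926]
tcp_rot: [0.738, 0.675, -0.0, -0.001]
contact_force: [0.4, 0.2, 0.7]
opening: 1.003
t 6.3 eef [ 0.5794 -0.2092  0.2926] F [0.4 0.2 0.7] open 1.003 z [-0.001  0.001 -1.   ]
prop frame [ 0.0005 -0.1843  0.2926] tool yaw err 0.0018280966816288102 q [-0.51  0.12  1.66  0.    1.36 -1.99]
```

```bash
python3 -m crank '-2.5 0 40 0 0 0; 0 0 40 0 0 0; 0 0 20 0 0 0; 0 0 11 0 0 0; 0 0 0 0 0 0'; python3 -m crank '0 0 0 0 0 0'; python3 st.py; python3 - <<'E'
from plant import optics
import cv2
b=optics.read_camera("side")[150:275,300:420,::-1];cv2.imwrite("pics/s3.png",cv2.resize(b,None,fx=4,fy=4,interpolation=2))
E
```

```text
time: 6.92
eef_pos: [0.5794, -0.2128, 0.1826]
tcp_rot: [0.738, 0.675, 0.0, 0.0]
contact_force: [-0.3, -0.9, -0.5]
opening: 1.002
time: 7.05
eef_pos: [0.5802, -0.2136, 0.1842]
tcp_rot: [0.738, 0.675, 0.0, 0.001]
contact_force: [-0.8, 0.1, 0.8]
opening: 0.998
t 7.05 eef [ 0.5802 -0.2136  0.1842] F [-0.8  0.1  0.8] open 0.998 z [ 0.003 -0.002 -1.   ]
prop frame [ 0.0017 -0.1885  0.1842] tool yaw err 0.0006628010391382388 q [-0.52  0.2   1.77  0.    1.17 -2.  ]
```

View pics/s3.png

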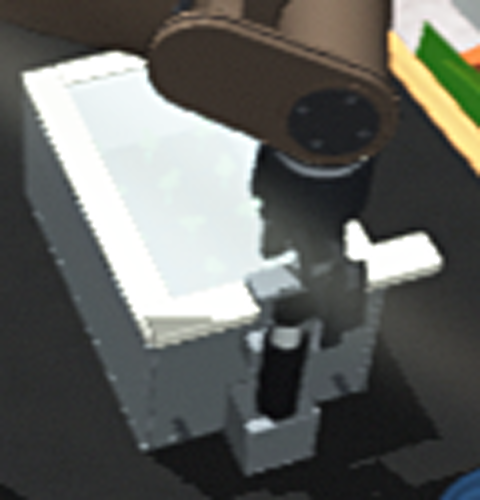

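```bash
python3 -m crank '0 0 2 0 0 0; 0 0 0 0 0 0;0 0 0 0 0 0;0 0 0 0 0 0;0 0 0 0 0 0' -1 60; python3 -m crank '0 0 0 0 0 0;0 0 0 0 0 0';python3 st.py
```

```text
time: 7.72
eef_pos: [0.5795, -0.2109, 0.1811]
tcp_rot: [0.738, 0.675, 0.001, -0.001]
contact_force: [-0.6, 7.1, 3.4]
opening: 0.34
time: 7.98
eef_pos: [0.5795, -0.2109, 0.1811]
tcp_rot: [0.738, 0.675, 0.001, -0.001]
contact_force: [0.1, 8.1, 3.7]
opening: 0.337
t 7.97 eef [ 0.5795 -0.2109  0.1811] F [0.1 8.1 3.7] open 0.337 z [-0.     0.004 -1.   ]
prop frame [ 0.0008 -0.186   0.1811] tool yaw err 0.0008215702032809413 q [-0.51  0.21  1.77  0.    1.17 -2.  ]
```

```bash
python3 -m crank '0 0 -8 0 0 0; 0 0 -13 0 0 0; 0 0 -13 0 0 0; 0 0 -13 0 0 0; 0 0 -13 0 0 0';python3 st.py
```

```text
time: 8.6
eef_pos: [0.5794, -0.2109, 0.2389]
tcp_rot: [0.738, 0.675, 0.001, -0.002]
contact_force: [3.0, 5.3, -4.6]
opening: 0.338
t 8.6 eef [ 0.5794 -0.2109  0.2389] F [ 3.   5.3 -4.6] open 0.338 z [-0.     0.004 -1.   ]
prop frame [ 0.0007 -0.1859  0.2389] tool yaw err 0.0008943843394850215 q [-0.51  0.15  1.72  0.    1.27 -2.  ]
```

```bash
python3 -m crank '0 0 -10 0 0 0; 0 0 -13 0 0 0; 0 0 -13 0 0 0; 0 0 -13 0 0 0; 0 0 -10 0 0 0';python3 st.py;python3 -m crank '0 0 -6 0 0 0; 0 0 0 0 0 0';python3 st.py
```

```text
time: 9.22
eef_pos: [0.5794, -0.2109, 0.2967]
tcp_rot: [0.738, 0.675, 0.001, -0.002]
contact_force: [4.3, 5.5, -6.7]
opening: 0.344
t 9.22 eef [ 0.5794 -0.2109  0.2967] F [ 4.3  5.5 -6.7] open 0.344 z [-0.001  0.005 -1.   ]
prop frame [ 0.0007 -0.186   0.2967] tool yaw err 0.0011262372223638795 q [-0.52  0.12  1.65  0.    1.37 -2.  ]
time: 9.48
eef_pos: [0.5794, -0.2109, 0.3036]
tcp_rot: [0.738, 0.675, 0.001, -0.002]
contact_force: [4.0, 6.1, -3.0]
opening: 0.342
t 9.47 eef [ 0.5794 -0.2109  0.3036] F [ 4.   6.1 -3. ] open 0.342 z [-0.001  0.005 -1.   ]
prop frame [ 0.0007 -0.186   0.3036] tool yaw err 0.001277155361025295 q [-0.51  0.11  1.65  0.    1.39 -2.  ]
```

```bash
python3 -m crank '0 0 -5 0 0 0; 0 0 0 0 0 0';python3 -m crank '0 0 -2.5 0 0 0; 0 0 0 0 0 0'; python3 st.py
```

```text
time: 9.72
eef_pos: [0.5794, -0.2109, 0.308]
tcp_rot: [0.738, 0.675, 0.001, -0.002]
contact_force: [2.6, 5.2, -4.1]
opening: 0.34
time: 9.98
eef_pos: [0.5794, -0.2109, 0.3101]
tcp_rot: [0.738, 0.675, 0.001, -0.002]
contact_force: [2.6, 6.1, -5.4]
opening: 0.339
t 9.97 eef [ 0.5794 -0.2109  0.3101] F [ 2.6  6.1 -5.4] open 0.339 z [-0.001  0.005 -1.   ]
prop frame [ 0.0007 -0.186   0.3101] tool yaw err 0.0012548990510660718 q [-0.52  0.11  1.64  0.    1.4  -2.  ]
```

```bash
python3 -m crank '0 0 -2 0 0 0; 0 0 0 0 0 0';python3 -m crank '0 0 -1 0 0 0; 0 0 0 0 0 0; 0 0 0 0 0 0'; python3 st.py; python3 - <<'E'
from plant import optics
import cv2
b=optics.read_camera("side")[130:275,280:440,::-1];cv2.imwrite("pics/s4.png",cv2.resize(b,None,fx=4,fy=4,interpolation=2))
E
```

```text
time: 10.22
eef_pos: [0.5794, -0.2109, 0.3112]
tcp_rot: [0.738, 0.675, 0.001, -0.003]
contact_force: [3.3, 4.4, -9.3]
opening: 0.339
time: 10.6
eef_pos: [0.5793, -0.2109, 0.3112]
tcp_rot: [0.738, 0.675, 0.001, -0.003]
contact_force: [4.1, 5.6, -10.1]
opening: 0.341
t 10.6 eef [ 0.5793 -0.2109  0.3112] F [  4.1   5.6 -10.1] open 0.341 z [-0.003  0.006 -1.   ]
prop frame [ 0.0007 -0.1859  0.3112] tool yaw err 0.001304572225030165 q [-0.51  0.11  1.63  0.    1.4  -2.  ]
```

View pics/s4.png

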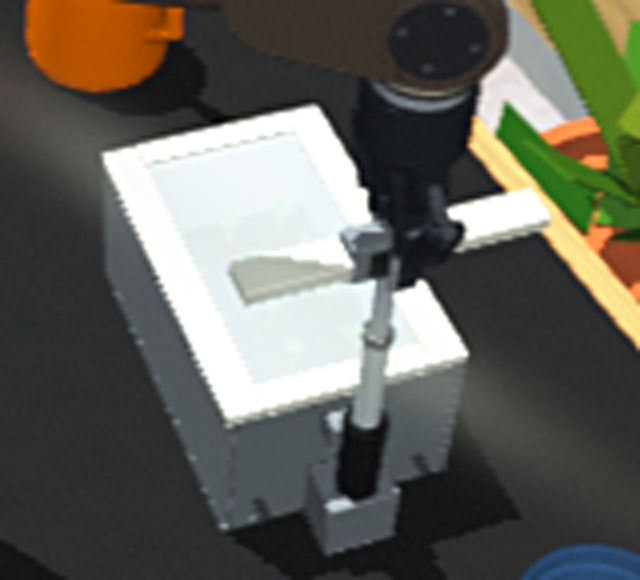

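The lamp is up with both tubes showing: thin tube at crop pixels ~(383,265–335), thick tube ~(370,345–415), above the black collar. The lid lies flat. The TCP has stopped 130.1 mm above the grasp height, and the pull rose to about 10 N, so it is at the end stop.

```bash
python3 -m crank '0 0 0 0 0 0; 0 0 0 0 0 0'; python3 -c "
from plant import ctrl;print(ctrl.sign_off())"
```

```text
time: 10.9
eef_pos: [0.5793, -0.2109, 0.3112]
tcp_rot: [0.738, 0.675, 0.001, -0.003]
contact_force: [3.3, 4.8, -10.3]
opening: 0.336
the job is handed in; nothing more can be done
None
```

I pressed the lid shut, squeezed the release button and pulled the mast up to its second stop. I handed the job in at about 10.9 s, still holding the lamp by its grip with the button in; no verdict is reported.

**Last checks:**
- **Mast:** the tool had risen 130.1 mm, which matches both 65 mm tubes fully out. It then stayed still while the downward force levelled off at about 10 N, so it was at the end stop. The last picture shows both tubes out of the collar.
- **Button:** the jaw opening held at about 0.34, roughly 29 mm. That fits the button being fully in (30 mm over block and button, against 36 mm when out). I could only infer this from the opening.
- **Lid:** it lies flat in the last picture.
- **Bystanders:** I kept the arm clear of the watering can, the pot and the weeder. I did not measure their positions again at the end.

**One surprise:** pressing the lid onto the rim ended with a force reading of about 58 N up through the fingertips and 29 N sideways. That was more than intended, but below the 120 N wrist limit. As far as I could tell only the fingertips touched the lid, so the 40 N limit on the arm and gripper body should not apply.

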